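# Run in the bed of the proof press and dwell on the impression

### The job

Pull a proof on the bench press: with the lever still up, slide the bed tray and its block along the rails under the platen until the tray is fully home against the head stop. Then bring the spring-return lever down past its first two clicks into the third, full impression, and keep it there: finish while still holding the lever down with the gripper, because it flies back up when let go. Do not lift the tray out of its rails, and leave the things round the press where they are.

Things in the scene. Friction and masses are not known exactly. Their poses are not given: they have to be found in the camera images.
- press: Grey bench press fixed to the table, 235 x 320 mm on plan. Origin at table height under the platen's middle; at zero yaw x points away from the robot, y to its left. Rails along y on a 22 mm base (y -225 to +95 mm). Head z 115 to 215, x -45 to +145, y -65 to +45 mm, on a column at the back (x above 95). The bed tray runs in from the open right side (-y). Yaw within 0.15 rad.
- bed_tray: Loose aluminium tray, 120 (x) x 130 (y) x 12 mm, between the rails with 1.5 mm play each side; 0.65 kg with its block, stays where left. Origin: centre of its underside, 22 mm above the table; axes as the press. Starts with its y in the press frame at -100 to -145 mm; home at y = +1 mm, its leading edge on the steel head stop.
- tray_knob (a point): Grip point of the upright black knob that runs the tray in and out: 150 mm from the tray's origin along its -y axis, 67 mm above the table. Round, 26 mm across from 58 to 78 mm above the table, top at 84 mm; a flat arm 22 mm wide, 24 to 32 mm above the table, joins it to the tray. With the tray home its centre is 85 mm from the head.
- block: Loose plywood printing block with a cream proof card on top, 106 x 115 x 22 mm, lying in the bed tray (2 mm play); origin at the centre of its underside, 27 mm above the table, top at 49 mm.
- packing: Sprung felt packing, 100 x 100 x 8 mm, under the platen; origin at the centre of its underside, 65 mm above the table with the lever up, 16 mm above the block's top. It goes down 22 mm per rad of lever, meets the block at about 0.73 rad and presses on it with about 11 N in the third notch.
- lever (a joint): Lever turn in rad about a level axis along the press's x: 0 = up at rest (arm 40 deg above level, pointing to the press's +y), grows as the grip is pressed down. Clicks at 0.30, 0.60 and 0.90 (third, full impression: arm 12 deg below level); end stop 0.95. Clicks are felt as bumps only: let go, it springs back to 0 from any of them. Push at the grip: peaks of 6, 7 and 9 N just before the clicks, about 8 N to hold the third.
- lever_grip (a point): Middle of the lever's hand grip: level round black bar, 23 mm thick, 80 mm long, along the press's x axis, its free end toward the robot. 205 mm from the pivot axis; starts about 297 mm above the table, about 124 mm in the third notch. The arm joins it at its far end; the rest is free all round. Can be pushed from above or pinched across.
- lever_pivot (a point): Point on the lever's turning axis level with the middle of the grip: 115 mm in front of (-x) and 35 mm right of (-y) the press's origin, 165 mm above the table. The grip moves round it in the press's y-z plane, at y = 205 mm x cos(0.698 - joint) and z = 205 mm x sin(0.698 - joint) from it.
- steel_beaker: Bystander: dark beaker, 77 mm across, 101 mm high, to the front right. Origin at the centre of its underside.
- chalk_block: Bystander: white paper-wrapped block, 58 x 108 x 34 mm, to the front left. Origin at the centre of its underside.
- crayon_tin: Bystander: flat tin, 49 x 72 x 18 mm, to the right, in front of where the tray knob starts. Origin at the centre of its underside.

How it is judged (in metres and radians):
On the way, in this order (a step that is already met when the one before it is completed fails the run):
1. the bed tray is fully home against the head stop while the lever is still up (y of bed_tray in the frame of press above -0.004 m and z of bed_tray in the frame of press below 0.026 m and value of joint lever below 0.15 rad), for 0.2 s.
2. the lever is in the third notch (value of joint lever above 0.83 rad), for 0.3 s.
At the end, for the whole second after the job is handed in: The gripper holds the lever still in the third notch (joint above 0.83 rad, pressing on it with more than 1.5 N), the platen's packing presses on the block with more than 4 N, and the tray is home (within 5 mm of the head stop) with the block lying in it (y of bed_tray in the frame of press above -0.004 m and z of bed_tray in the frame of press below 0.026 m and value of joint lever above 0.83 rad and velocity of joint lever between -0.05 and 0.05 rad/s and contact force between any of the fingers, the arm and lever above 1.5 N and contact force between packing and block above 4 N and horizontal distance between block and bed_tray below 0.008 m); the arm keeps its last pose, push and grip.
It fails at once if the lever is brought down before the bed is home (value of joint lever above 0.2 rad and y of bed_tray in the frame of press below -0.006 m).
It fails at once if the tray is lifted out of its rails (z of bed_tray in the frame of press above 0.034 m).
It fails at once if a bystander (beaker, chalk block or tin) is moved more than 30 mm (distance of any of steel_beaker, chalk_block, crayon_tin from where it was at the start of the episode above 0.03 m).
It also fails if it takes over 51 s, if anything falls off the work surface, if the arm or the gripper's body presses on something with over 40 N, if the wrist force passes 120 N, or if a joint passes its speed limit or range.

### The arm

A 6-joint arm with a two-finger parallel gripper is mounted at the origin on a cart in front of the work surface, level with it; the furniture and walls round the work are solid. World frame = base frame: x ahead of the robot, y to its left, z up, the work surface at z = 0. Lengths are in mm, angles in rad, forces in N, time in s.
With the tool pointing down it reaches from about 325 to 925 mm from the base axis. Payload 3.1 kg.
Tool frame: the origin (TCP) lies midway between the tips of the shut fingers; the grasp point (between the pads) lies 19 mm behind it; z points along the fingers, y is the line along which they close (so a half turn about z gives the same grasp; the last joint's range is limited). The gripper opens to 85 mm and grips with 20 to 120 N. Pads are 22 mm wide; open, the fingers measure 114 mm over their backs; the gripper's body (76 mm by 85 mm) begins 54 mm behind the grasp point. The pads swing forward as they close: fully open they stand 13 mm farther back than shut.
Start: joints at [-1.411, 0.217, 1.613, -0, 1.311, -0.112], TCP at [167.812, -602.062, 231.3] pointing down, gripper open.
Joint ranges: [-2.75, 2.75], [-0.78, 2.1], [0.31, 2.55], [-1.13, 4.27], [0.13, 2.63], [-2.58, 2.58]. Speed limits (rad/s): [2.79, 2.79, 3.14, 3.14, 3.14, 3.14].

### API

Orientations are given as a unit quaternion [x, y, z, w].
In Python, from station import * gives the robot as it stands.
- The arm moves only by the tool play_rows, never from a script. Its argument "deltas" is a list of rows, each a list of 3 entries, a list of its own where there are three numbers: the shift along the tool's x, y, z scaled (see below), then the turn, a rotation vector about the tool's x, y, z scaled (see below), then the opening, from 0 (shut) to 1 (fully open). A call has 1 to 20 rows; each row is the pose to reach, as a shift and turn from the pose commanded when the call began, along the tool's axes at that moment; what a row does not reach only later rows make up. The controller multiplies each number of a shift by 500 mm and each number of a turn by pi/2 rad. A row lasts 1/10 s, in which the tool goes at most 50 mm and 8.59 degrees, less where a joint would pass 70% of its speed; a pose out of reach is approached as far as the arm can. A call with a number of a shift or a turn outside -1 to 1 is refused whole. A call with a gripper value outside its range is refused whole. The fingers move at their own pace and stop on an object; the grip force is fixed at half the most. Time passes only in rows, so rows that repeat a pose let the fingers close. It gives the time, the measured TCP pose, the force, the opening and the grip force at its end, in the units of the state.
- state(): the state, without advancing time (a new reading comes with each control period).
- grab_frame(name): name is "scene" or "side" or "wrist"; returns the picture (384x512x3 uint8, blue, green, red); there is no depth.
- get_calibration(name): a dict with "K" (3x3 intrinsics, pixels), "origin" and "rotation" of the camera in the world. Camera axes: x right, y down, z forward; pixel columns grow to the right and rows downward; lengths in mm; the calibration is good to about 2 mm. A picture is of the moment at which its call begins: read the wrist's pose just before it. get_calibration takes no time and is no camera call; for the wrist camera it gives the pose at the moment of the call.
- job_done(): hands the job in; it is judged then, once.
The state is a dict: "clock": time; "joint_positions": joint angles; "qd": joint speeds; "tau": joint torques, N m; "ee_pos": TCP position; "ee_rot": TCP orientation; "ft_force": force on the tool from outside, world axes, zero at the start; "moment": the same for the moment, N m; "finger_gap": finger opening in mm; "grasp_force": force on a finger pad.
Only numpy, scipy, OpenCV 4.12 (cv2) and the standard library are available. Lean on these libraries where they do the work, as an engineer would, in place of code of your own. Each camera call takes 0.05 s, during which the arm holds its last target. There are 200 camera calls.

## Working session

There is one attempt and no reset: what is moved stays moved. The work goes in short steps, Python scripts to look and compute and a tool call to move; the robot and the scene stay as the last step left them, time stands still between calls to the robot, and variables do not carry over. Pictures are saved under pics/ and viewed, at most 10 in all, crops included, and the job is handed in when it is done.

Besides the shell and the picture viewer there is one more tool, called as a command line: name --argument value ..., lists and objects as JSON in quotes. play_rows: Moves the arm, as the interface text tells. Its arguments: {"type":"object","properties":{"deltas":{"type":"array"}},"required":["deltas"]}

```bash
mkdir -p pics; python3 - <<'E'
from station import *
import cv2,numpy as np
for n in("scene","side"):
    cv2.imwrite(f"pics/{n}0.png",grab_frame(n)); c=get_calibration(n); print(n,np.round(c["K"],1).tolist(),np.round(c["origin"],1),np.round(c["rotation"],3).tolist())
s=state();print(s["ee_pos"],s["ee_rot"],s["clock"],s["finger_gap"])
E
```

```text
scene [[431.8, 0.0, 253.4], [0.0, 431.8, 191.0], [0.0, 0.0, 1.0]] [-616.7  640.5  802.3] [-0.426, 0.731, -0.461, 0.266]
side [[376.0, 0.0, 258.6], [0.0, 376.0, 195.8], [0.0, 0.0, 1.0]] [ 423.7 -893.9  588.9] [0.84, -0.048, 0.02, -0.539]
[ 167.69789605 -601.30983469  230.08164162] [ 9.90779307e-01  1.35481118e-01 -2.61678856e-05 -1.10936476e-03] 0.1 85.50180759972689
```

View pics/scene0.png

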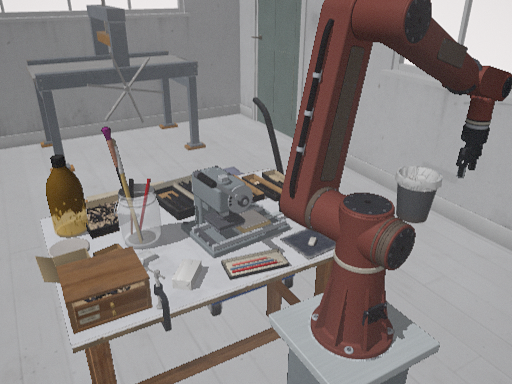

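View pics/side0.png

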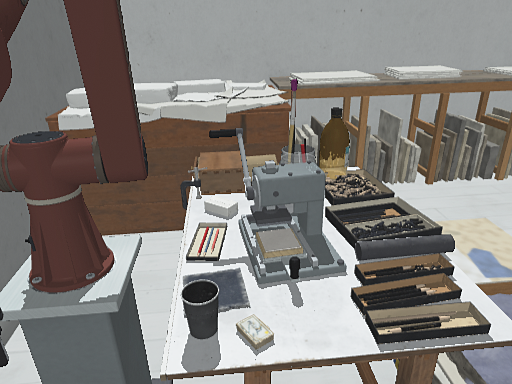

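```bash
python3 - <<'E'
import cv2,numpy as np
a=cv2.imread("pics/side0.png")[115:295,195:355]
a=cv2.resize(a,(533,600),interpolation=cv2.INTER_CUBIC)
b=cv2.imread("pics/scene0.png")[155:275,170:300]
b=cv2.resize(b,None,fx=2,fy=2,interpolation=cv2.INTER_CUBIC)
o=np.zeros((600,800,3),np.uint8);o[:,:533]=a;o[:240,535:795]=b
cv2.imwrite("pics/c0.png",o)
E
```

```text
(no output)
```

View pics/c0.png

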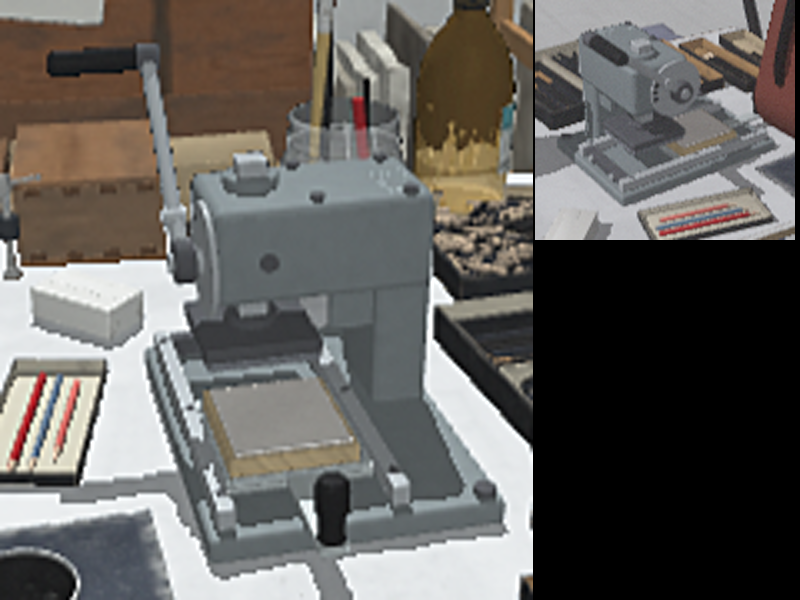

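```bash
cat > fit.py <<'E'
from station import *
import numpy as np
from scipy.spatial.transform import Rotation as R
from scipy.optimize import least_squares
def proj(n,P):
    c=get_calibration(n);rot=np.array(c["rotation"]);r=R.from_quat(rot).as_matrix() if rot.shape==(4,) else rot
    q=(np.asarray(P)-c["origin"])@r; p=q@np.array(c["K"]).T; return p[:,:2]/p[:,2:]
def side(u,v): return (195+u*160/533,115+v*.3)
# (camera, pixel, press-frame point, moves with tray)
O=[("side",side(50,63),(-155,122,297),0),("side",side(138,58),(-75,122,297),0),
("side",side(333,508),(0,-150,67),1),("side",side(332,476),(0,-150,84),1),
("side",side(233,456),(-53,-57,49),1),("side",side(357,438),(53,-57,49),1),("side",side(312,378),(53,57,49),1),("side",side(203,390),(-53,57,49),1),
("side",side(432,200),(145,-65,215),0),("side",side(216,572),(-90,-225,0),0),("side",side(503,530),(145,-225,0),0),
("scene",(207,179),(-115,122,297),0)]
def W(p,P,m):
    c,s=np.cos(p[2]),np.sin(p[2]);x,y,z=P;y+=m*p[3];return (p[0]+c*x-s*y,p[1]+s*x+c*y,z)
def f(p): return np.concatenate([(proj(n,[W(p,P,m)])[0]-u) for n,u,P,m in O])
if __name__=="__main__":
    r=least_squares(f,[500,-100,0,-120],loss="soft_l1",x_scale=[100,100,.1,100]);p=r.x;print(p.round(3));print(f(p).reshape(-1,2).round(1).tolist())
    for a in((0,-150,67,1),(0,-151.0,67,0),(-115,122,297,0),(-115,-35+205*np.cos(-.2),124,0)): print(np.round(W(p,a[:3],a[3]),1))
E
python3 fit.py
```

```text
[ 5.50503e+02  8.41920e+01  9.80000e-02 -9.75830e+01]
[[-0.7, 0.1], [-0.0, -0.3], [-0.4, -3.0], [0.1, 0.6], [-0.4, 0.6], [1.6, 1.0], [3.1, -1.7], [0.1, -1.1], [3.5, -1.4], [-3.7, 0.0], [-0.1, -0.3], [1.0, 0.8]]
[ 574.7 -162.2   67. ]
[565.3 -66.1  67. ]
[424.1 194.4 297. ]
[419.8 238.1 124. ]
```

```bash
cat > mv.py <<'E'
from station import *
import numpy as np
from scipy.spatial.transform import Rotation as R
def go(pos,yaw):
    "scaled shift and turn (tool axes) from the measured pose to a tool-down pose"
    s=state();A=R.from_quat(s["ee_rot"])
    B=R.from_matrix(np.array([[np.cos(yaw),np.sin(yaw),0],[np.sin(yaw),-np.cos(yaw),0],[0,0,-1]]))
    print("shift",(A.inv().apply(np.array(pos)-s["ee_pos"])/500).round(4).tolist(),"turn",((A.inv()*B).as_rotvec()/(np.pi/2)).round(4).tolist())
E
python3 -c "
from mv import *
go([574.7,-162,200],1.669)"
```

```text
shift [1.02, -0.6277, 0.0618] turn [-0.0011, -0.0011, -0.8895]
```

play_rows --deltas '[[[0.1,-0.06,0],[0,0,-0.09],1],[[0.2,-0.12,0],[0,0,-0.18],1],[[0.3,-0.18,0],[0,0,-0.27],1],[[0.4,-0.24,0],[0,0,-0.36],1],[[0.5,-0.3,0],[0,0,-0.45],1],[[0.6,-0.36,0.01],[0,0,-0.54],1],[[0.7,-0.42,0.02],[0,0,-0.63],1],[[0.8,-0.48,0.03],[0,0,-0.72],1],[[0.9,-0.54,0.04],[0,0,-0.8],1],[[0.98,-0.6,0.05],[0,0,-0.89],1],[[0.98,-0.6277,0.06],[0,0,-0.8895],1],[[0.98,-0.6277,0.06],[0,0,-0.8895],1],[[0.98,-0.6277,0.06],[0,0,-0.8895],1],[[0.98,-0.6277,0.06],[0,0,-0.8895],1],[[0.98,-0.6277,0.06],[0,0,-0.8895],1],[[0.98,-0.6277,0.06],[0,0,-0.8895],1]]'

```text
clock: 1.7
ee_pos: [555.0, -169.4, 201.5]
ee_rot: [0.672, 0.74, -0.0, 0.0]
ft_force: [-0.4, 0.1, -0.2]
finger_gap: 85.4
grasp_force: 0.0
```

```bash
python3 - <<'E'
from mv import *
import cv2
c=get_calibration("wrist");im=grab_frame("wrist");cv2.imwrite("pics/w1.png",im)
s=state();print(s["ee_pos"],s["joint_positions"],s["clock"])
import json;json.dump({k:np.array(c[k]).tolist() for k in c if k in("K","origin","rotation")},open("w1.json","w"));print(c)
E
```

```text
[ 555.09853511 -169.43769858  201.54450955] [-4.17079167e-01  1.49834555e-01  1.74890923e+00 -1.63056254e-04
  1.24250350e+00 -5.13226841e-01] 1.75
{'K': array([[297.06048159,   0.        , 254.23892805],
       [  0.        , 297.06048159, 191.33567503],
       [  0.        ,   0.        ,   1.        ]]), 'origin': array([546.81271183, -86.08277834, 344.26541055]), 'rotation': array([0.98526215, 0.04802078, 0.00820277, 0.1639671 ])}
```

View pics/w1.png

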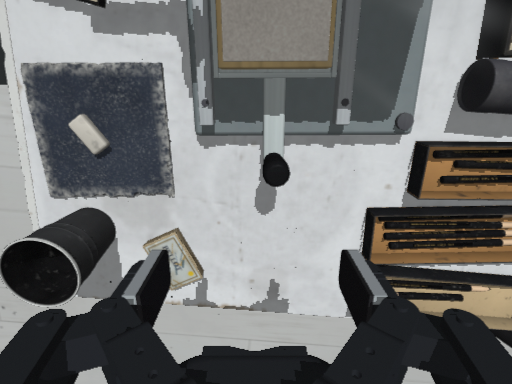

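```bash
python3 - <<'E'
import json,numpy as np
from scipy.optimize import least_squares
import fit
w=json.load(open("w1.json"));g=fit.get_calibration
cc={n:g(n) for n in("scene","side")};cc["wrist"]=w
fit.get_calibration=lambda n:cc[n]
fit.O[2:4]=[];fit.O+=[("wrist",(277,173),(0,-150,84),1),("wrist",(218,67),(-53,-57.5,49),1),("wrist",(333,68),(53,-57.5,49),1),("wrist",(197,134),(-90,-225,22),0),("wrist",(415,134),(145,-225,22),0)]
r=least_squares(fit.f,[550,84,.1,-98],loss="soft_l1",x_scale=[100,100,.1,100]);p=r.x;print(p.round(3))
for o,e in zip(fit.O,fit.f(p).reshape(-1,2).round(1)): print(o[0],o[2],e)
K=np.array(w["K"]);M=fit.R.from_quat(w["rotation"]).as_matrix()
d=M@np.linalg.inv(K)@[277,173,1];print("knob",np.array(w["origin"])+d*(84-w["origin"][2])/d[2])
for a in((0,-150,67,1),(0,-149.0,67,0),(-125,122,297,0),(-125,-35+205*np.cos(-.2),124,0)): print(np.round(fit.W(p,a[:3],a[3]),1))
json.dump(p.tolist(),open("p.json","w"))
from mv import go; go([573,-160,46],p[2]+np.pi/2)
E
```

```text
[ 5.48897e+02  9.35140e+01  1.05000e-01 -1.01375e+02]
side (-155, 122, 297) [-1.5 -0.6]
side (-75, 122, 297) [-1. -1.]
side (-53, -57, 49) [-0.7 -0.5]
side (53, -57, 49) [ 1.1 -0.2]
side (53, 57, 49) [ 2.4 -2.7]
side (-53, 57, 49) [-0.4 -2. ]
side (145, -65, 215) [ 2.  -2.8]
side (-90, -225, 0) [-4.  -2.2]
side (145, -225, 0) [-1.4 -2.7]
scene (-115, 122, 297) [-1.4  1.7]
wrist (0, -150, 84) [0.6 1.4]
wrist (-53, -57.5, 49) [0.9 0.5]
wrist (53, -57.5, 49) [ 1.3 -1.4]
wrist (-90, -225, 22) [-6.8  1.8]
wrist (145, -225, 22) [-6.5  0.3]
knob [ 574.4257079  -155.25038934   84.        ]
[ 575.1 -156.5   67. ]
[564.4 -54.7  67. ]
[411.8 201.8 297. ]
[407.3 245.5 124. ]
shift [0.0154, 0.0374, 0.3111] turn [0.0001, 0.0002, -0.0053]
```

```bash
python3 -c "
from mv import *
go([574.5,-156,46],1.675)"
```

```text
shift [0.0231, 0.0411, 0.3111] turn [0.0001, 0.0002, -0.0051]
```

play_rows --deltas '[[[0.0231,0.0411,0.05],[0,0,-0.005],1],[[0.0231,0.0411,0.13],[0,0,-0.005],0.8],[[0.0231,0.0411,0.21],[0,0,-0.005],0.7],[[0.0231,0.0411,0.28],[0,0,-0.005],0.7],[[0.0231,0.0411,0.311],[0,0,-0.005],0.7],[[0.0231,0.0411,0.311],[0,0,-0.005],0.7],[[0.0231,0.0411,0.311],[0,0,-0.005],0],[[0.0231,0.0411,0.311],[0,0,-0.005],0],[[0.0231,0.0411,0.311],[0,0,-0.005],0],[[0.0231,0.0411,0.311],[0,0,-0.005],0],[[0.0231,0.0411,0.311],[0,0,-0.005],0]]'

```text
clock: 2.85
ee_pos: [576.8, -155.9, 48.5]
ee_rot: [0.668, 0.744, 0.0, 0.002]
ft_force: [-1.4, -1.8, 6.6]
finger_gap: 24.0
grasp_force: 58.6
```

```bash
python3 -c "
from mv import *
s=state();print(s['ft_force'],s['ee_pos'])
import json;p=json.load(open('p.json'))
e=np.array(s['ee_pos']);y=p[2];print(e)
go(e+100*np.array([-np.sin(y),np.cos(y),0]),1.675)"
```

```text
[-1.44408077 -1.75032398  6.61171375] [ 576.83396093 -155.94283724   48.51062004]
[ 576.83396093 -155.94283724   48.51062004]
shift [0.2, 0.0004, -0.0006] turn [0.0025, 0.002, 0.0015]
```

play_rows --deltas '[[[0.02,0,-0.002],[0,0,0],0],[[0.05,0,-0.003],[0,0,0],0],[[0.08,0,-0.003],[0,0,0],0],[[0.11,0,-0.003],[0,0,0],0],[[0.14,0,-0.003],[0,0,0],0],[[0.16,0,-0.003],[0,0,0],0],[[0.18,0,-0.003],[0,0,0],0],[[0.185,0,-0.003],[0,0,0],0],[[0.185,0,-0.003],[0,0,0],0]]'

```text
clock: 3.75
ee_pos: [566.6, -62.8, 48.8]
ee_rot: [0.668, 0.744, 0.001, 0.002]
ft_force: [0.2, -3.3, 4.8]
finger_gap: 23.7
grasp_force: 59.6
```

Moving smoothly; now press gently until the stop is felt.

play_rows --deltas '[[[0.006,0,0],[0,0,0],0],[[0.012,0,0],[0,0,0],0],[[0.018,0,0],[0,0,0],0],[[0.022,0,0],[0,0,0],0],[[0.022,0,0],[0,0,0],0]]'

```text
clock: 4.25
ee_pos: [565.7, -54.1, 48.8]
ee_rot: [0.668, 0.744, -0.001, 0.003]
ft_force: [0.5, -9.1, 4.6]
finger_gap: 24.3
grasp_force: 59.6
```

play_rows --deltas '[[[0.005,0,0],[0,0,0],0],[[0.01,0,0],[0,0,0],0],[[0.01,0,0],[0,0,0],0],[[0.01,0,0],[0,0,0],0]]'

```text
clock: 4.65
ee_pos: [564.8, -54.0, 48.8]
ee_rot: [0.668, 0.744, -0.004, 0.005]
ft_force: [-1.1, -22.3, 2.4]
finger_gap: 24.4
grasp_force: 59.4
```

```bash
python3 - <<'E'
from mv import *
import cv2
a=grab_frame("side");b=grab_frame("wrist")
a=cv2.resize(a[115:295,195:355],(400,450),interpolation=cv2.INTER_CUBIC)
o=np.zeros((450,800,3),np.uint8);o[:,:400]=a;o[:300,400:]=cv2.resize(b,(400,300));cv2.imwrite("pics/h.png",o)
E
```

```text
(no output)
```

View pics/h.png

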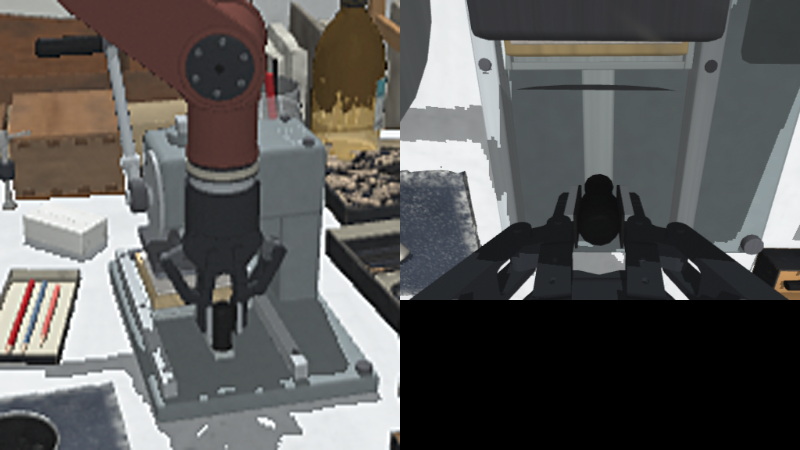

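play_rows --deltas '[[[-0.006,0,0],[0,0,0],0],[[-0.006,0,0],[0,0,0],0.5],[[-0.006,0,0],[0,0,0],0.8],[[-0.006,0,0],[0,0,0],0.8],[[-0.006,0,0],[0,0,0],0.8],[[-0.006,0,-0.05],[0,0,0],0.8],[[-0.02,0,-0.15],[0,0,0],0.8],[[-0.03,0,-0.25],[0,0,0],0.8],[[-0.03,0,-0.35],[0,0,0],0.8],[[-0.03,0,-0.45],[0,0,0],0.8],[[-0.03,0,-0.55],[0,0,0],0.8],[[-0.03,0,-0.62],[0,0,0],0.8],[[-0.03,0,-0.62],[0,0,0],0.8],[[-0.03,0,-0.62],[0,0,0],0.8]]'

```text
clock: 6.15
ee_pos: [565.3, -61.2, 358.3]
ee_rot: [0.668, 0.744, 0.001, 0.001]
ft_force: [0.3, -1.8, -0.5]
finger_gap: 68.0
grasp_force: 0.0
```

```bash
python3 -c "
from mv import *
go([405,185,365],.105)"
```

```text
shift [0.5238, -0.2663, -0.0141] turn [0.0012, -0.0009, 1.0012]
```

play_rows --deltas '[[[0.05,-0.03,-0.01],[0,0,0.09],0.9],[[0.1,-0.05,-0.014],[0,0,0.18],0.9],[[0.16,-0.08,-0.014],[0,0,0.27],0.9],[[0.21,-0.11,-0.014],[0,0,0.36],0.9],[[0.26,-0.13,-0.014],[0,0,0.45],0.9],[[0.31,-0.16,-0.014],[0,0,0.54],0.9],[[0.36,-0.19,-0.014],[0,0,0.63],0.9],[[0.42,-0.21,-0.014],[0,0,0.72],0.9],[[0.47,-0.24,-0.014],[0,0,0.81],0.9],[[0.5238,-0.2663,-0.014],[0,0,0.9],0.9],[[0.5238,-0.2663,-0.014],[0,0,1.0],0.9],[[0.5238,-0.2663,-0.014],[0,0,1.0],0.9],[[0.5238,-0.2663,-0.014],[0,0,1.0],0.9],[[0.5238,-0.2663,-0.014],[0,0,1.0],0.9]]'

```text
clock: 7.55
ee_pos: [404.7, 184.2, 363.1]
ee_rot: [0.999, 0.054, -0.001, 0.0]
ft_force: [-0.6, 0.4, -0.3]
finger_gap: 76.5
grasp_force: 0.0
```

```bash
python3 - <<'E'
from mv import *
import cv2,json
c=get_calibration("wrist");im=grab_frame("wrist");cv2.imwrite("pics/w2.png",im);cv2.imwrite("pics/s2.png",grab_frame("side"))
json.dump({k:np.array(c[k]).tolist() for k in c if k in("K","origin","rotation")},open("w2.json","w"))
s=state();print(s["ee_pos"],s["joint_positions"],s["clock"],c["origin"])
E
```

```text
[404.9620718  184.16653393 363.73881656] [ 2.68809858e-01 -2.61735253e-01  1.83931595e+00  3.76170455e-06
  1.56511162e+00  1.73329203e+00] 7.65 [487.19490687 193.91412625 505.74166457]
```

View pics/w2.png

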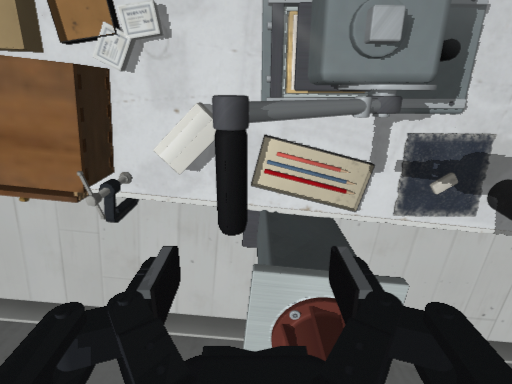

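```bash
python3 - <<'E'
import json,numpy as np
from mv import *
w=json.load(open("w2.json"));K=np.array(w["K"]);M=R.from_quat(w["rotation"]).as_matrix()
for u in((231,112),(231.5,135),(232,224)):
    d=M@np.linalg.inv(K)@[*u,1];print((np.array(w["origin"])+d*(297-w["origin"][2])/d[2]).round(1))
E
```

```text
[471.3 207.6 297. ]
[455.8 206.  297. ]
[387.9 199.9 297. ]
```

```bash
python3 -c "
from mv import *
go([411,202.3,275],.1)"
```

```text
shift [0.016, -0.0348, 0.1775] turn [0.0001, 0.0007, 0.004]
```

play_rows --deltas '[[[0.016,-0.0348,0],[0,0,0.004],0.9],[[0.016,-0.0348,0.04],[0,0,0.004],0.9],[[0.016,-0.0348,0.1],[0,0,0.004],0.9],[[0.016,-0.0348,0.16],[0,0,0.004],0.9],[[0.016,-0.0348,0.176],[0,0,0.004],0.9],[[0.016,-0.0348,0.176],[0,0,0.004],0.9],[[0.016,-0.0348,0.176],[0,0,0.004],0],[[0.016,-0.0348,0.176],[0,0,0.004],0],[[0.016,-0.0348,0.176],[0,0,0.004],0],[[0.016,-0.0348,0.176],[0,0,0.004],0],[[0.016,-0.0348,0.176],[0,0,0.004],0]]'

```text
clock: 8.75
ee_pos: [411.8, 202.6, 277.4]
ee_rot: [0.999, 0.05, 0.001, 0.0]
ft_force: [0.9, -1.4, 2.5]
finger_gap: 21.2
grasp_force: 58.6
```

```bash
python3 - <<'E'
from mv import *
import json
y=json.load(open("p.json"))[2];s=state();print(s["ee_pos"],s["ft_force"],s["finger_gap"],s["joint_positions"].round(2) if hasattr(s["joint_positions"],"round") else s["joint_positions"])
A=R.from_quat(s["ee_rot"]);e=np.array([-np.sin(y),np.cos(y),0])
for q in np.arange(.1,.96,.1).tolist()+[.92]:
    d=205*((np.cos(.698-q)-np.cos(.698))*e+np.array([0,0,np.sin(.698-q)-np.sin(.698)]))
    print(round(q,2),(A.inv().apply(d)/500).round(4).tolist())
E
```

```text
[411.75534348 202.55019281 277.41047555] [ 0.9128917  -1.40689034  2.49471318] 21.214182933646537 [ 0.3  -0.19  1.94 -0.    1.39  1.78]
0.1 [-0.0002, -0.0248, 0.0327]
0.2 [-0.0004, -0.0461, 0.0676]
0.3 [-0.0005, -0.0639, 0.1046]
0.4 [-0.0007, -0.0779, 0.1431]
0.5 [-0.0008, -0.088, 0.1828]
0.6 [-0.001, -0.0941, 0.2233]
0.7 [-0.0011, -0.096, 0.2643]
0.8 [-0.0012, -0.0939, 0.3052]
0.9 [-0.0012, -0.0878, 0.3457]
0.92 [-0.0012, -0.086, 0.3537]
```

play_rows --deltas '[[[0,-0.0125,0.016],[0,0,0],0],[[0,-0.0248,0.0327],[0,0,0],0],[[0,-0.036,0.05],[0,0,0],0],[[0,-0.0461,0.0676],[0,0,0],0],[[0,-0.0555,0.086],[0,0,0],0],[[0,-0.0639,0.1046],[0,0,0],0],[[0,-0.0712,0.124],[0,0,0],0],[[0,-0.0779,0.143],[0,0,0],0],[[0,-0.0833,0.163],[0,0,0],0],[[0,-0.088,0.1828],[0,0,0],0],[[0,-0.0914,0.203],[0,0,0],0],[[0,-0.0941,0.2233],[0,0,0],0],[[0,-0.0941,0.2233],[0,0,0],0]]'

```text
clock: 10.05
ee_pos: [407.2, 248.2, 165.1]
ee_rot: [0.999, 0.051, 0.001, 0.002]
ft_force: [-1.2, -5.8, 9.1]
finger_gap: 21.3
grasp_force: 68.0
```

play_rows --deltas '[[[0,-0.0015,0.02],[0,0,0],0],[[0,-0.0019,0.041],[0,0,0],0],[[0,-0.0012,0.061],[0,0,0],0],[[0,0.0002,0.082],[0,0,0],0],[[0,0.003,0.102],[0,0,0],0],[[0,0.0063,0.1224],[0,0,0],0],[[0,0.0081,0.1304],[0,0,0],0],[[0,0.0081,0.1304],[0,0,0],0],[[0,0.0081,0.1304],[0,0,0],0],[[0,0.0081,0.1304],[0,0,0],0],[[0,0.0081,0.1304],[0,0,0],0],[[0,0.0081,0.1304],[0,0,0],0]]'

```text
clock: 11.25
ee_pos: [407.5, 246.1, 101.6]
ee_rot: [0.999, 0.05, 0.001, 0.0]
ft_force: [-3.2, -0.4, 11.9]
finger_gap: 21.4
grasp_force: 74.1
```

```bash
python3 - <<'E'
from mv import *
import cv2
a=grab_frame("side");cv2.imwrite("pics/e.png",cv2.resize(a[100:300,170:370],(600,600),interpolation=cv2.INTER_CUBIC))
s=state();print(s["ee_pos"],s["ft_force"],s["clock"])
E
```

```text
[407.48468098 246.09171294 101.61407083] [-2.94917645 -1.01459147 11.17164504] 11.3
```

View pics/e.png

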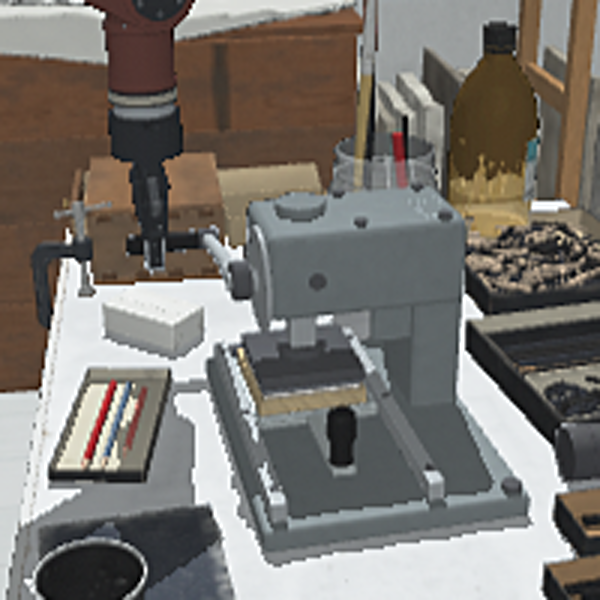

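play_rows --deltas '[[[0,0.001,0.004],[0,0,0],0],[[0,0.0015,0.007],[0,0,0],0],[[0,0.0015,0.007],[0,0,0],0],[[0,0.0015,0.007],[0,0,0],0],[[0,0.0015,0.007],[0,0,0],0],[[0,0.0015,0.007],[0,0,0],0],[[0,0.0015,0.007],[0,0,0],0]]'

```text
clock: 12.0
ee_pos: [407.6, 245.5, 97.9]
ee_rot: [0.999, 0.05, 0.001, -0.0]
ft_force: [-4.0, -0.4, 10.5]
finger_gap: 21.3
grasp_force: 74.7
```

```bash
python3 - <<'E'
import fit,json,numpy as np
p=json.load(open("p.json"))
for q in(.8,.91):
    print(q,[fit.proj("side",[fit.W(p,(x,-35+205*np.cos(.698-q),165+205*np.sin(.698-q)),0)])[0].round(1).tolist() for x in(-155,-75)])
E
```

```text
0.8 [[210.8, 175.9], [235.4, 173.7]]
0.91 [[211.4, 182.7], [235.8, 180.4]]
```

```bash
python3 -c "
from station import *
print(job_done())"
```

```text
the job is handed in; nothing more can be done
None
```

I slid the tray home against the head stop with the lever up, then pulled the lever into the third notch (about 0.93 rad, worked out from the gripper's position). I handed the job in at 12 s with the gripper still holding the lever down. The hand-in returned no verdict.

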